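Wedge a knife handle tight in its clamping jig

TASK

Take the tapered wedge out of the wooden rack and stand it loosely, thin end down, in the gap between the knife handle and the sloping block of the green jig, its sloping face to the sloping block. Let go of it, then tap or press its head down with the closed fingertips, gently and a little at a time, until it locks tight and the handle is held firmly; do not ram it, or the handle will crack. Leave the wedge standing there and leave everything else as it is.

Things in the scene. Friction and masses are not known exactly. Their poses are not given: they have to be found in the camera images.
- jig: Green clamping jig fixed to the bench; base plate 150 (x) x 130 (y) x 8 mm, origin at the centre of its underside, z up. Along its own x from -x to +x: back block (top z 58), L-shaped sliding jaw (upright black rubber face, top z 54; steel foot, top z 26) with the knife handle on its foot, open gap for the wedge (the plate is cut out under it), sloping keeper. Place and yaw vary.
- gap (a point): Nominal middle of the gap's mouth, jig x 3.7, y 0, z 58. The keeper (steel block, 50 mm wide in y, jig x 12 to 47, top z 58) bounds it on +x: its face leans back 10 degrees (wider at the top), nominally at jig x 6.7 at z 20 and x 13.2 at z 57, but set anew each time up to 1.4 mm either way in x (not measured). At the start the gap is about 19 mm wide at z 57.
- handle: Knife handle, wood and brass, 22 (x) x 112 (y) x 28 mm, 130 g, loose, on the jaw's foot; origin at the centre of its underside (z 26), axes as the jig's; its +x face bounds the gap. Pushed to -x it meets the jaw within 2 mm; jaw and handle then slide back under some 5 N until a firm stop (0.7 to 2.5 mm on, not measured; yields 1 mm per 30 N). It cracks if the wedge bears on it with over 34 N.
- wedge: Aluminium wedge, about 180 g, loose, upright in a rack pocket (foot 10 mm above the bench), axes as the rack's. Origin at the foot's centre, z up. 34 mm wide in y (flat sides to grip). Foot 14 mm thick (x -7 to 7); -x face upright, +x face slopes out 10 degrees up to z 68; head z 68 to 90, x -7 to 19.5. In the jig its x axis points along the jig's x.
- wedge_head (a point): Middle of the wedge's flat top, where to tap: 90 mm above the foot, 5 mm to +x of the origin. Set it in with some 3 N, undropped. Tapped, it first sinks 4 to 20 mm under 6 to 10 N as the jaw slides back, then at the jaw's stop stiffens (some 10 N per mm) and locks by friction. Tight: left alone, it bears on the handle with 10 N or more; a few presses of 16 to 20 N do, more than 25 N is risky.
- wedge_slope (a point): Point on the head's +x face (the sloping side), 79 mm above the foot; tells which way the wedge faces.
- rack: Light wooden block fixed to the bench, 130 (x) x 70 (y) x 40 mm, origin at the centre of its underside, with two pockets 23 (x) x 38 (y) mm, 30 mm deep, at x -32 and +32. One holds the wedge, the other the spacer, changing each time. Placed and turned differently each time.
- spacer: Parallel-sided aluminium bar, 14 x 34 x 80 mm, no head, standing in the other pocket of the rack; not for this job, leave it. Origin at the centre of its foot.
- loose_handle: Another knife handle like the first, 22 x 112 x 28 mm, lying on the bench; leave it. Origin at the centre of its underside.
- tin: Small steel can, 56 mm across, 70 mm high, standing on the bench; leave it. Origin at the centre of its underside.
Mind the look-alikes: they are no part of the job. Leave any red look-alike of the jig alone. Leave any red look-alike of the wedge alone.

How it is judged:
By the outcome, as a careful person would: the job done as asked, in the order asked, and still so for the second after the job is handed in, with the robot touching nothing.
It also fails if it takes over 45 s, if anything falls off the work surface, if the arm or the gripper's body presses on something with over 40 N, if the wrist force passes 120 N, or if a joint passes its speed limit or range.

ROBOT

A 7-joint arm with a two-finger parallel gripper is mounted at the origin on the work surface. World frame = base frame: x ahead of the robot, y to its left, z up, the work surface at z = 0. Lengths are in m, angles in rad, forces in N, time in s.
With the tool pointing down it reaches from about 0.425 to 1.025 m from the base axis. Payload 3.6 kg.
Tool frame: the origin (TCP) lies between the finger pads; the fingertips stand 25 mm ahead of it and the grasp point (between the pads) lies 6 mm ahead of it; z points along the fingers, y is the line along which they close (so a half turn about z gives the same grasp; the last joint's range is limited). The gripper opens to 85 mm and grips with 20 to 120 N. Pads are 22 mm wide; open, the fingers measure 114 mm over their backs; the gripper's body (76 mm by 85 mm) begins 54 mm behind the grasp point. The pads swing forward as they close: fully open they stand 13 mm farther back than shut.
Start: joints at [-1.308, 0.591, 0.048, 1.609, -0.033, 0.943, -0.034], TCP at [0.253, 0.68, 0.256] pointing down, gripper open.
Joint ranges: [-2.69, 2.69], [-0.47, 2.24], [-1.27, 1.36], [0.19, 2.51], [-1.53, 4.68], [0.08, 2.07], [-3.09, 3.09]. Speed limits (rad/s): [2.57, 2.57, 3.14, 3.14, 3.14, 3.14, 3.14].

INTERFACE

Orientations are given as [roll, pitch, yaw] about the fixed x, y, z axes, in that order (R = Rz(yaw) Ry(pitch) Rx(roll)).
In Python, from bench import state, get_image, job_done, boxes_of, masks_of gives the robot as it stands. The module is installed in compiled form; this text tells all that it offers.
- The arm moves only by the tool play_rows, never from a script. Its argument "motion" is a list of rows, each an object with "xyz": the shift along the world's x, y, z in m, a list of three; "twist": the turn, a rotation vector about the world's x, y, z in rad, a list of three; "grip": the closure, from -1 (fully open) to 1 (shut). In form: [{"xyz": [tx, ty, tz], "twist": [wx, wy, wz], "grip": grip}, ...]. A call has exactly 5 rows; each row is the pose to reach, as a shift and turn from the pose commanded when the call began; what a row does not reach only later rows make up. A row lasts 1/8 s, in which the tool goes at most 62.5 mm and 10.7 degrees, less where a joint would pass 70% of its speed; a pose out of reach is approached as far as the arm can. A call with a gripper value outside its range is refused whole. The fingers move at their own pace and stop on an object; "newtons" is the grip in N (left out, the last holds). Time passes only in rows, so rows that repeat a pose let the fingers close, or fill a call up. It gives the time, the measured TCP pose, the force, the opening and the grip force at its end, in the units of the state.
- state(): the state, without advancing time (a new reading comes with each control period).
- get_image(name): name is "side" or "top" or "wrist"; returns a dict with "frame" (480x640x3 uint8, red, green, blue), "camera_matrix" (3x3 intrinsics, pixels), "origin" and "attitude" of the camera in the world. Camera axes: x right, y up, looking along -z (the intrinsics and any distortion apply to the point x, -y, -z); pixel columns grow to the right and rows downward; lengths in m; the calibration is good to about 2 mm. The wrist camera is an equidistant fisheye: a pixel r from the principal point sees the ray r / f radians off the axis. A picture is of the moment at which its call begins. There is no depth.
- job_done(): hands the job in; it is judged then, once.
Trained networks look in a picture, given as the dict that the camera call returned (one of the last four; its "shot" number tells which), for a name from the list of things; names that differ only in an ending like _2 or _b are one class to them, and where a whole thing is asked for, a point or a joint stands for the part that bears it (a point fixed in the world has none). Each returns a list of dicts, best first, with "confidence" (0 to 1); they miss things now and then, are a little off and sometimes report something else, mostly with a low value. They report only what shows in the picture. A call takes as long as a camera call. They do not tell look-alikes from the thing itself.
- boxes_of(target, picture): "location" ([x, y, z] in m, in world coordinates, good to about 4 mm: the middle of the surface that is visible of it).
- masks_of(target, picture): "region" (480x640 bool, what is visible of it).
The state is a dict: "time": time; "q": joint angles; "joint_vel": joint speeds; "effort": joint torques, N m; "position": TCP position; "tool_rot": TCP orientation; "force": force on the tool from outside, world axes, zero at the start; "ft_torque": the same for the moment, N m; "opening": finger opening in m; "grasp_force": force on a finger pad.
Only numpy, scipy, OpenCV 4.12 (cv2) and the standard library are available. Lean on these libraries where they do the work, as an engineer would, in place of code of your own. Each camera call takes 0.05 s, during which the arm holds its last target. There are 200 camera calls.

## Working session

There is one attempt and no reset: what is moved stays moved. The work goes in short steps, Python scripts to look and compute and a tool call to move; the robot and the scene stay as the last step left them, time stands still between calls to the robot, and variables do not carry over. Pictures are saved under pics/ and viewed, at most 10 in all, crops included, and the job is handed in when it is done.

Besides the shell and the picture viewer there is one more tool, called after "Emit:" by a JSON object that holds its "op" and its "data". play_rows: Moves the arm, as the interface text tells. Its arguments: {"type":"object","properties":{"motion":{"type":"array","items":{"type":"object","properties":{"xyz":{"type":"array","items":{"type":"number"}},"twist":{"type":"array","items":{"type":"number"}},"grip":{"type":"number"}}}},"newtons":{"type":"number"}},"required":["motion"]}

```bash
mkdir -p pics; cat > h.py <<'E'
import numpy as np, cv2
from bench import *
def rgb(p,n): cv2.imwrite(n,cv2.cvtColor(p["frame"],cv2.COLOR_RGB2BGR))
E
python3 - <<'E'
from h import *
s=state(); print({k:np.round(v,3).tolist() for k,v in s.items()})
ims=[]
for c in("top","side"):
    p=get_image(c); ims.append(p["frame"])
    print(c,np.round(p["origin"],3),np.round(p["attitude"],3).tolist(),p["camera_matrix"].tolist(), p.keys())
    rgb(p,f"pics/{c}0.png")
    for t in("jig","handle","wedge","wedge_head","wedge_slope","rack","spacer","gap","tin","loose_handle"):
        print(t,[(np.round(b["location"],3).tolist(),round(b["confidence"],2)) for b in boxes_of(t,p)[:3]])
E
```

```text
{'time': 0.0, 'q': [-1.309, 0.592, 0.048, 1.61, -0.033, 0.943, -0.034], 'joint_vel': [-0.001, -0.0, -0.0, 0.002, 0.001, 0.002, 0.001], 'effort': [-0.001, -54.869, 1.546, -19.813, 0.009, 0.009, 0.0], 'position': [0.252, 0.679, 0.255], 'tool_rot': [-3.139, 0.0, 2.786], 'force': [0.402, -0.391, -0.212], 'ft_torque': [-0.013, 0.008, 0.034], 'grasp_force': 0.0, 'opening': 0.086}
top [ 0.504 -0.032  1.028] [0.086, 0.017, -1.583] [[552.3787020186026, 0.0, 319.04416003420965], [0.0, 552.3787020186026, 244.98212415689113], [0.0, 0.0, 1.0]] dict_keys(['frame', 'camera_matrix', 'origin', 'attitude', 'shot'])
jig [([0.55, -0.333, 0.008], 0.95), ([0.512, -0.139, 0.003], 0.87)]
handle [([0.493, -0.149, 0.055], 0.81)]
wedge [([0.576, 0.154, 0.1], 0.8), ([0.592, 0.267, 0.091], 0.72)]
wedge_head [([0.59, 0.263, 0.088], 0.87), ([0.575, 0.156, 0.106], 0.58), ([0.514, -0.143, 0.002], 0.35)]
wedge_slope [([0.584, 0.265, 0.089], 0.7), ([0.578, 0.155, 0.101], 0.6)]
rack [([0.542, 0.136, 0.042], 0.77)]
spacer [([0.514, 0.128, 0.095], 0.6), ([0.771, 0.087, 0.024], 0.49)]
gap [([0.557, -0.339, 0.007], 0.97), 
[... 313 characters left out ...]
'frame', 'camera_matrix', 'origin', 'attitude', 'shot'])
jig [([0.546, -0.316, 0.004], 0.87), ([0.485, -0.105, 0.007], 0.72), ([0.414, 0.053, 0.051], 0.57)]
handle [([0.496, -0.124, 0.05], 0.91), ([0.483, -0.105, 0.01], 0.38)]
wedge [([0.578, 0.177, 0.082], 0.77), ([0.592, 0.282, 0.058], 0.75)]
wedge_head [([0.577, 0.172, 0.086], 0.68), ([0.588, 0.282, 0.058], 0.57)]
wedge_slope [([0.586, 0.283, 0.058], 0.9), ([0.578, 0.173, 0.083], 0.88)]
rack [([0.539, 0.168, 0.042], 0.63)]
spacer [([0.514, 0.147, 0.069], 0.82)]
gap [([0.484, -0.106, 0.008], 0.89)]
tin [([0.414, 0.052, 0.05], 0.95), ([0.485, -0.105, 0.006], 0.45)]
loose_handle [([0.764, 0.109, 0.031], 0.93), ([0.487, -0.108, 0.006], 0.39)]
```

View pics/top0.png

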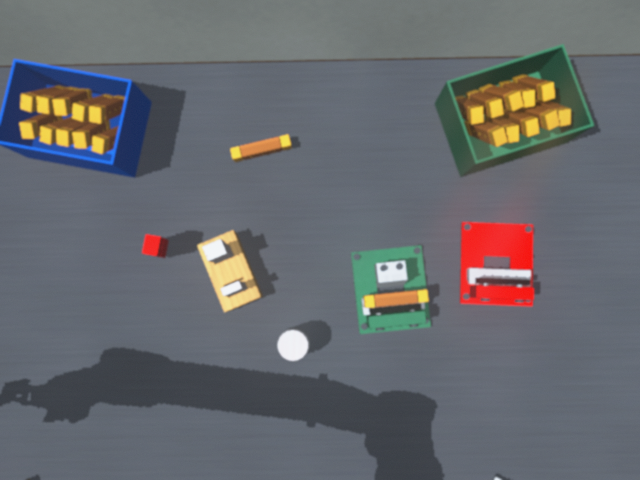

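View pics/side0.png

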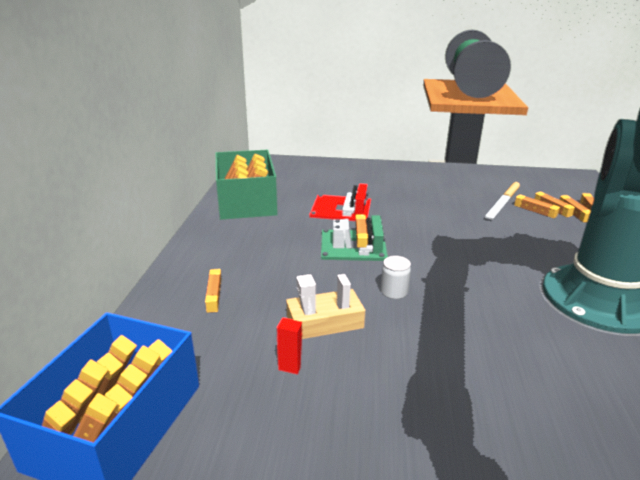

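The top view shows the rack at about (229,270), with the headed wedge probably at (215,250) and the spacer at (232,288). The green jig is at (391,290), with its steel keeper at (391,270). The back block is on the robot's side, so jig +x is roughly world +x. Next I'll fit the outlines.

```bash
cat >> h.py <<'E'
from scipy.spatial.transform import Rotation as R
def ray(p,uv):
    K=p["camera_matrix"]; u=(np.atleast_2d(uv)-K[:2,2])/K[0,0]
    d=np.c_[u[:,0],-u[:,1],-np.ones(len(u))]
    if p.get("fish"):
        r=np.hypot(*u.T)+1e-12; d=np.c_[u[:,0]/r*np.sin(r),-u[:,1]/r*np.sin(r),-np.cos(r)]
    a=np.asarray(p["attitude"]); M=a if a.ndim==2 else R.from_euler("xyz",a).as_matrix()
    return d@M.T
def onz(p,uv,z):
    d=ray(p,uv); o=np.asarray(p["origin"]); return (o+d*((z-o[2])/d[:,2])[:,None])[:,:2]
def proj(p,X):
    M=R.from_euler("xyz",p["attitude"]).as_matrix(); c=(np.atleast_2d(X)-p["origin"])@M; K=p["camera_matrix"]
    c=c*[1,-1,-1]
    if p.get("fish"):
        rr=np.hypot(c[:,0],c[:,1])+1e-12; th=np.arctan2(rr,c[:,2]); u=c[:,:2]/rr[:,None]*th[:,None]
    else: u=c[:,:2]/c[:,2:]
    return u*K[0,0]+K[:2,2]
def hsv(p): return cv2.cvtColor(p["frame"],cv2.COLOR_RGB2HSV)
def mask(p,t,loc=None):
    ms=masks_of(t,p); return ms
E
python3 - <<'E'
from h import *
p=get_image("top")
f=p["frame"]
out=[]
for (t,c,z) in(("rack",(229,270),.04),("jig",(391,290),.008),("handle",(396,298),.054),("wedge",(215,250),.1),("spacer",(232,288),.09)):
    for m in masks_of(t,p):
        g=m["region"].astype(np.uint8)
        if g[c[1]-15:c[1]+15,c[0]-15:c[0]+15].sum()<40: continue
        q=np.argwhere(g)[:,::-1].astype(np.float32)
        r=cv2.minAreaRect(q); b=cv2.boxPoints(r); w=onz(p,b,z)
        print(t,round(m["confidence"],2),np.round(b).tolist(),np.round(w,4).tolist(),"c",w.mean(0).round(4),"L",np.round([np.linalg.norm(w[0]-w[1]),np.linalg.norm(w[1]-w[2])],4),"ang",np.degrees(np.arctan2(*(w[1]-w[0])[::-1])).round(1),np.degrees(np.arctan2(*(w[2]-w[1])[::-1])).round(1))
def crop(x,y,s=50): return cv2.resize(f[y-s:y+s,x-s:x+s],(400,400),interpolation=cv2.INTER_CUBIC)
cv2.imwrite("pics/crop0.png",cv2.cvtColor(np.hstack([crop(229,270),crop(391,290)]),cv2.COLOR_RGB2BGR))
E
```

```text
rack 0.8 [[197.0, 244.0], [236.0, 228.0], [264.0, 296.0], [225.0, 312.0]] [[0.5947, 0.204], [0.6225, 0.1333], [0.4997, 0.0838], [0.4723, 0.1538]] c [0.5473 0.1437] L [0.076  0.1324] ang -68.5 -158.0
handle 0.71 [[363.0, 295.0], [428.0, 288.0], [429.0, 301.0], [364.0, 308.0]] [[0.4997, -0.0922], [0.5102, -0.2056], [0.4877, -0.2073], [0.4772, -0.0942]] c [ 0.4937 -0.1498] L [0.1139 0.0225] ang -84.7 -175.7
wedge 0.85 [[202.0, 246.0], [225.0, 235.0], [234.0, 255.0], [211.0, 266.0]] [[0.5857, 0.181], [0.6029, 0.1412], [0.5685, 0.126], [0.5514, 0.1657]] c [0.5772 0.1535] L [0.0434 0.0376] ang -66.6 -156.1
spacer 0.67 [[221.0, 288.0], [243.0, 278.0], [247.0, 288.0], [225.0, 298.0]] [[0.5146, 0.1512], [0.5305, 0.113], [0.5132, 0.1056], [0.4974, 0.1438]] c [0.5139 0.1284] L [0.0414 0.0188] ang -67.5 -156.9
```

View pics/crop0.png

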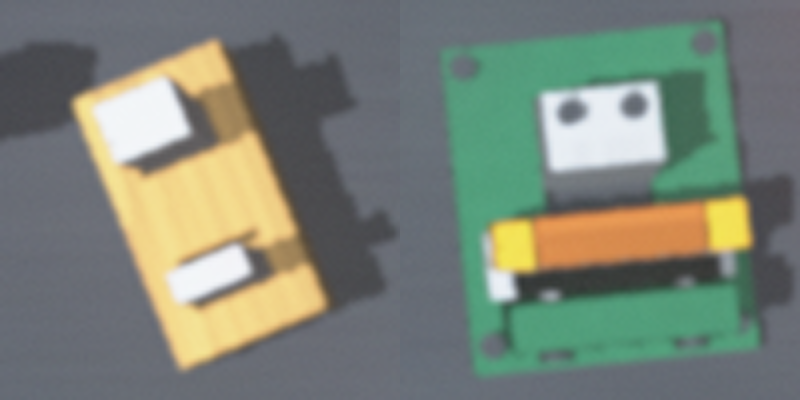

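Emit:
{"op": "play_rows", "data": {"motion": [{"xyz": [0.032,-0.053,0.01],"twist": [0,0,0],"grip": -1},{"xyz": [0.064,-0.106,0.02],"twist": [0,0,0],"grip": -1},{"xyz": [0.096,-0.16,0.03],"twist": [0,0,-0.15],"grip": -1},{"xyz": [0.128,-0.212,0.04],"twist": [0,0,-0.3],"grip": -1},{"xyz": [0.16,-0.265,0.04],"twist": [0,0,-0.45],"grip": -1}]}}

```text
time: 2.02
position: [0.4139, 0.4136, 0.2976]
tool_rot: [3.139, -0.0, 2.331]
force: [1.0, -0.0, -0.5]
opening: 0.0854
grasp_force: 0.0
```

Emit:
{"op": "play_rows", "data": {"motion": [{"xyz": [0.031,-0.053,0],"twist": [0,0,-0.18],"grip": -1},{"xyz": [0.062,-0.106,0],"twist": [0,0,-0.36],"grip": -1},{"xyz": [0.093,-0.16,0],"twist": [0,0,-0.54],"grip": -1},{"xyz": [0.124,-0.212,0],"twist": [0,0,-0.72],"grip": -1},{"xyz": [0.155,-0.255,0],"twist": [0,0,-0.9],"grip": -1}]}}

```text
time: 2.65
position: [0.5682, 0.1574, 0.2968]
tool_rot: [3.141, -0.0, 1.429]
force: [-0.8, -0.3, -0.3]
opening: 0.0854
grasp_force: 0.0
```

```bash
python3 - <<'E'
from h import *
s=state(); print(s["time"],np.round(s["position"],4),np.round(s["tool_rot"],3),np.round(s["q"],2))
p=get_image("wrist"); p["fish"]=1; rgb(p,"pics/w0.png")
s=state(); print(s["time"],np.round(s["position"],4),np.round(s["tool_rot"],3))
print(np.round(p["origin"],4),np.round(p["attitude"],4),p["camera_matrix"])
for t in("wedge","spacer","rack","jig","wedge_slope","wedge_head"):
    print(t,[(np.round(b["location"],3).tolist(),round(b["confidence"],2)) for b in boxes_of(t,p)[:3]])
print(proj(p,[[.577,.155,.1],[.514,.128,.09],[.51,-.147,.008]]))
E
```

```text
2.65 [0.5682 0.1574 0.2968] [ 3.141 -0.     1.429] [-0.7   0.41  0.48  1.9  -0.23  0.89 -0.25]
2.7 [0.5729 0.1493 0.2976] [3.134 0.004 1.415]
[0.578  0.224  0.4149] [-0.268  -0.0015 -0.1427] [[371.64829954   0.         317.5506241 ]
 [  0.         371.64829954 232.55329263]
 [  0.           0.           1.        ]]
wedge [([0.593, 0.269, 0.088], 0.95)]
spacer [([0.519, 0.136, 0.079], 0.92)]
rack [([0.545, 0.156, 0.038], 0.82)]
jig [([0.528, -0.092, 0.008], 0.74)]
wedge_slope [([0.588, 0.272, 0.085], 0.87), ([0.578, 0.162, 0.099], 0.73)]
wedge_head [([0.577, 0.164, 0.103], 0.58), ([0.591, 0.271, 0.089], 0.57)]
[[327.15487608 212.53807601]
 [263.2244752  248.17186103]
 [306.98281452 410.60536256]]
```

View pics/w0.png

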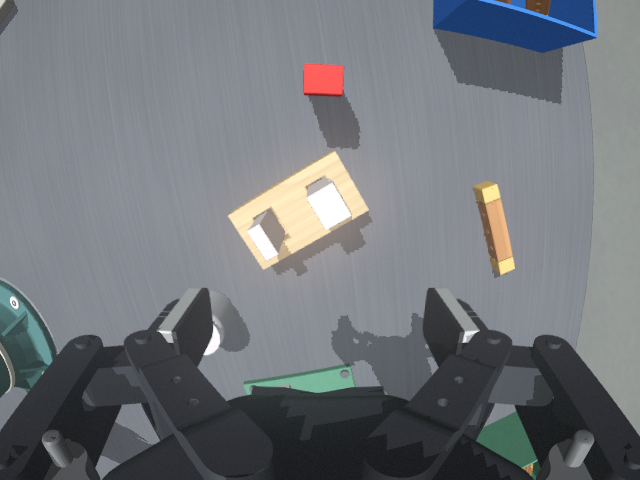

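```bash
python3 - <<'E'
from h import *
p=get_image("wrist"); p["fish"]=1
np.save("p1.npy",p,allow_pickle=True)
f=p["frame"]; u=proj(p,[[.577,.155,.1],[.545,.143,.04]]).round(); print(u,p["origin"],p["attitude"])
cx,cy=u[1].astype(int)
g=cv2.resize(f[cy-75:cy+75,cx-90:cx+90],(720,600),interpolation=cv2.INTER_CUBIC); cv2.imwrite("pics/w1c.png",g[:,:,::-1]); print(cx-90,cy-75)
E
```

```text
[[330. 218.]
 [299. 220.]] [0.57575685 0.22844989 0.41421825] [-0.26754074  0.00032725 -0.1319519 ]
209 145
```

View pics/w1c.png

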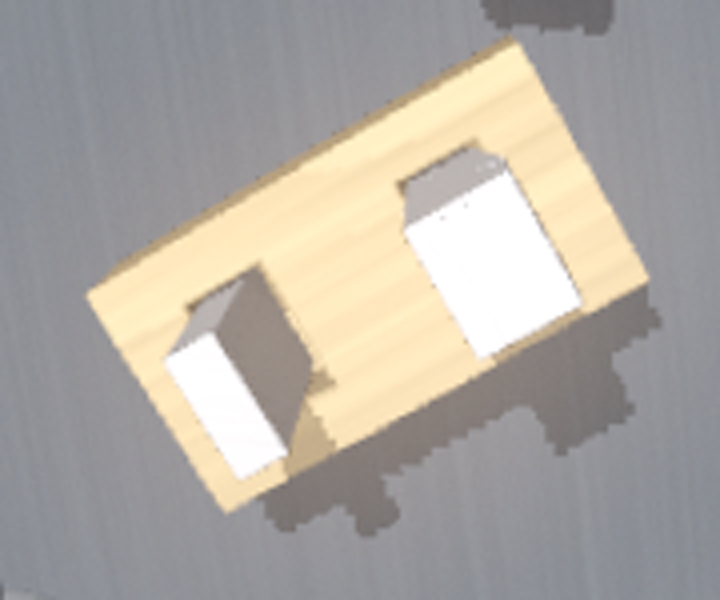

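The wedge is the right-hand piece, with its top at crop (405,228) to (580,302). Its left edge is upright and its right edge flares outward, so the slope faces world +x (about 22°) and no flip is needed. Next: measure it.

```bash
python3 - <<'E'
from h import *
p=np.load("p1.npy",allow_pickle=True).item()
for n,c,z in(("wedge",[(405,228),(505,170),(580,302),(483,358)],.1),("rack",[(87,293),(515,38),(650,275),(228,513)],.04),("spacer",[(167,355),(210,333),(287,455),(242,478)],.09)):
    w=onz(p,(np.array(c)-.5)/4+[209,145],z); e=np.roll(w,-1,0)-w
    print(n,w.mean(0).round(4),np.linalg.norm(e,axis=1).round(4),np.degrees(np.arctan2(e[:,1],e[:,0])).round(1))
s=state();print(np.round(s["position"],4),np.round(s["tool_rot"],4),np.round(s["q"],2))
# top camera re-check
p=get_image("top")
w=onz(p,np.array([(93,120),(168,78),(190,130),(118,163)])/4+[179,220],.1);print("top wedge",w.mean(0))
w=onz(p,np.array([(74,101),(218,39),(327,307),(182,369)])/4+[179,220],.04);print("top rack",w.mean(0))
w=onz(p,np.array([(443,47),(722,20),(762,345),(478,375)])/4-[100,0]+[341,240],.008);e=np.roll(w,-1,0)-w;print("top jig",w.mean(0),np.linalg.norm(e,axis=1).round(4),np.degrees(np.arctan2(e[:,1],e[:,0])).round(1))
E
```

```text
wedge [0.5795 0.1604] [0.0248 0.0334 0.0246 0.0336] [  23.   -67.6 -156.5  112.8]
rack [0.5467 0.1469] [0.1294 0.0706 0.1301 0.0709] [  22.8  -67.1 -157.   112.3]
spacer [0.5148 0.1336] [0.0115 0.0337 0.0122 0.0339] [  19.4  -67.7 -159.4  111.1]
[0.5665 0.1619 0.2961] [-3.1406e+00 -8.0000e-04  1.4396e+00] [-0.7   0.41  0.47  1.9  -0.23  0.89 -0.25]
top wedge [0.57711602 0.15968261]
top rack [0.54530509 0.14597521]
top jig [ 0.50948751 -0.14725365] [0.1294 0.1496 0.1302 0.1509] [ -85.2 -174.6   95.3    5.1]
```

Emit:
{"op": "play_rows", "data": {"motion": [{"xyz": [0.005,0.0,-0.01],"twist": [0,0,-0.18],"grip": -1},{"xyz": [0.01,0.0,-0.03],"twist": [0,0,-0.36],"grip": -1},{"xyz": [0.0105,0.0,-0.05],"twist": [0,0,-0.54],"grip": -1},{"xyz": [0.0105,0.0,-0.07],"twist": [0,0,-0.72],"grip": -1},{"xyz": [0.0105,0.0,-0.09],"twist": [0,0,-0.9],"grip": -1}]}}

```text
time: 3.72
position: [0.5774, 0.1613, 0.2056]
tool_rot: [-3.141, -0.0, 0.533]
force: [-0.1, -0.7, 0.1]
opening: 0.0853
grasp_force: 0.0
```

Emit:
{"op": "play_rows", "data": {"motion": [{"xyz": [0,0,-0.01],"twist": [0,0,-0.14],"grip": -1},{"xyz": [0,0,-0.02],"twist": [0,0,-0.14],"grip": -1},{"xyz": [0,0,-0.02],"twist": [0,0,-0.14],"grip": -1},{"xyz": [0,0,-0.02],"twist": [0,0,-0.14],"grip": -1},{"xyz": [0,0,-0.02],"twist": [0,0,-0.14],"grip": -1}]}}

```text
time: 4.35
position: [0.5783, 0.1598, 0.187]
tool_rot: [-3.141, -0.001, 0.396]
force: [0.3, 0.3, 0.3]
opening: 0.085
grasp_force: 0.0
```

```bash
python3 - <<'E'
from h import *
s=state(); print(s["time"],np.round(s["position"],4),np.round(s["tool_rot"],3),np.round(s["q"],2))
p=get_image("wrist"); p["fish"]=1
f=p["frame"]; u=proj(p,[[.5785,.160,.1]])[0]; print(u); cx,cy=u.astype(int)
y0=min(max(cy-75,0),330);x0=cx-90
g=cv2.resize(f[y0:y0+150,x0:x0+180],(720,600),interpolation=cv2.INTER_CUBIC); cv2.imwrite("pics/w2c.png",g[:,:,::-1])
# expected head outline
c=np.array([[-.01325,-.017],[.01325,-.017],[.01325,.017],[-.01325,.017]]);a=np.radians(22.7)
M=np.array([[np.cos(a),-np.sin(a)],[np.sin(a),np.cos(a)]])
print(((proj(p,np.c_[c@M.T+[.5785,.160],np.full(4,.1)])-[x0,y0])*4).round())
np.save("p2.npy",p,allow_pickle=True); print(x0,y0)
E
```

```text
4.35 [0.5783 0.1598 0.187 ] [-3.141e+00 -1.000e-03  3.960e-01] [-0.8   0.61  0.66  1.97 -0.55  0.74 -0.98]
[317.50908298 251.04478736]
[[477. 385.]
 [481. 212.]
 [243. 212.]
 [247. 385.]]
227 176
```

View pics/w2c.png

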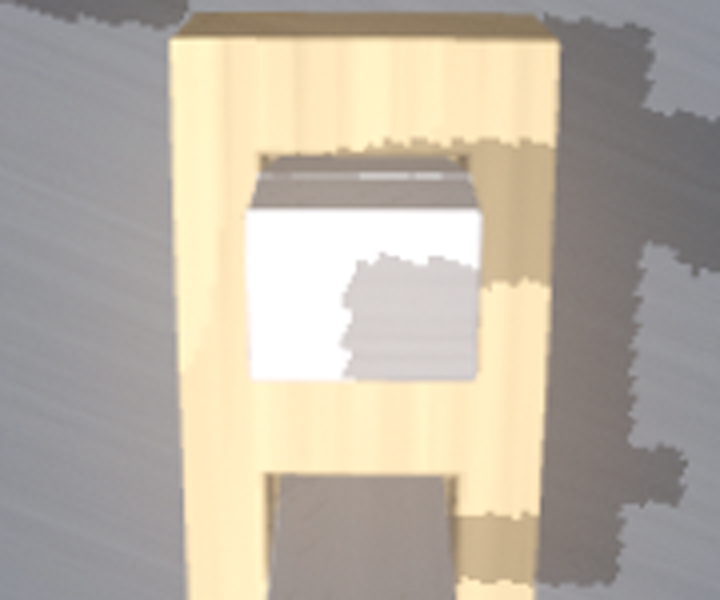

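The wedge top fills crop (247..481, 210..380), within about 0.5 mm of the prediction, and the slope is on the far (+x) side as expected. Descend and grip.

Emit:
{"op": "play_rows", "data": {"motion": [{"xyz": [0.0005,0,-0.03],"twist": [0,0,0],"grip": -0.5},{"xyz": [0.0005,0,-0.06],"twist": [0,0,0],"grip": -0.5},{"xyz": [0.0005,0,-0.085],"twist": [0,0,0],"grip": -0.5},{"xyz": [0.0005,0,-0.104],"twist": [0,0,0],"grip": -0.5},{"xyz": [0.0005,0,-0.104],"twist": [0,0,0],"grip": -0.2}], "newtons": 50}}

```text
time: 5.03
position: [0.5778, 0.1596, 0.0813]
tool_rot: [-3.141, 0.002, 0.396]
force: [0.0, 0.7, 0.8]
opening: 0.0514
grasp_force: 0.0
```

Emit:
{"op": "play_rows", "data": {"motion": [{"xyz": [0,0,0],"twist": [0,0,0],"grip": 0.3},{"xyz": [0,0,0],"twist": [0,0,0],"grip": 1},{"xyz": [0,0,0],"twist": [0,0,0],"grip": 1},{"xyz": [0,0,0],"twist": [0,0,0],"grip": 1},{"xyz": [0,0,0],"twist": [0,0,0],"grip": 1}]}}

```text
time: 5.65
position: [0.5791, 0.1599, 0.0831]
tool_rot: [3.142, -0.002, 0.396]
force: [-0.2, -0.7, 5.0]
opening: 0.0332
grasp_force: 50.6
```

Emit:
{"op": "play_rows", "data": {"motion": [{"xyz": [0,0,0.015],"twist": [0,0,0],"grip": 1},{"xyz": [0,0,0.04],"twist": [0,0,0],"grip": 1},{"xyz": [0,0,0.07],"twist": [0,0,0],"grip": 1},{"xyz": [0,0,0.1],"twist": [0,0,0],"grip": 1},{"xyz": [-0.01,-0.03,0.12],"twist": [0,0,0],"grip": 1}]}}

```text
time: 6.28
position: [0.5691, 0.1328, 0.2037]
tool_rot: [-3.141, -0.002, 0.401]
force: [-0.1, -1.0, -1.9]
opening: 0.0334
grasp_force: 50.2
```

Emit:
{"op": "play_rows", "data": {"motion": [{"xyz": [-0.02,-0.05,0],"twist": [0,0,-0.05],"grip": 1},{"xyz": [-0.04,-0.1,0],"twist": [0,0,-0.1],"grip": 1},{"xyz": [-0.06,-0.15,0],"twist": [0,0,-0.17],"grip": 1},{"xyz": [-0.08,-0.2,0],"twist": [0,0,-0.24],"grip": 1},{"xyz": [-0.1,-0.25,0],"twist": [0,0,-0.305],"grip": 1}]}}

```text
time: 6.9
position: [0.4671, -0.1213, 0.2027]
tool_rot: [-3.141, 0.0, 0.089]
force: [1.2, -0.8, -1.7]
opening: 0.0332
grasp_force: 50.2
```

Emit:
{"op": "play_rows", "data": {"motion": [{"xyz": [-0.01,-0.02,0],"twist": [0,0,0],"grip": 1},{"xyz": [-0.014,-0.032,0],"twist": [0,0,0],"grip": 1},{"xyz": [-0.014,-0.032,0],"twist": [0,0,0],"grip": 1},{"xyz": [-0.014,-0.032,0],"twist": [0,0,0],"grip": 1},{"xyz": [-0.014,-0.032,0],"twist": [0,0,0],"grip": 1}]}}

```text
time: 7.52
position: [0.455, -0.1509, 0.2021]
tool_rot: [-3.141, 0.0, 0.093]
force: [0.9, -0.7, -2.5]
opening: 0.0333
grasp_force: 50.4
```

```bash
python3 - <<'E'
from h import *
s=state(); print(s["time"],np.round(s["position"],4),np.round(s["tool_rot"],3),np.round(s["q"],2),s["opening"],np.round(s["force"],2))
p=get_image("wrist"); p["fish"]=1; np.save("p3.npy",p,allow_pickle=True)
f=p["frame"]; print(np.round(p["origin"],4),np.round(p["attitude"],4))
g=cv2.resize(f[120:420,120:520],(800,600),interpolation=cv2.INTER_CUBIC); cv2.imwrite("pics/w3c.png",g[:,:,::-1])
E
```

```text
7.525 [ 0.455  -0.1509  0.2021] [-3.141  0.     0.093] [-0.33  0.47  0.76  2.22 -0.55  0.64 -0.66] 0.033277646525434273 [ 0.88 -0.67 -2.51]
[ 0.5222 -0.1445  0.3202] [-2.678e-01  4.000e-04 -1.478e+00]
```

View pics/w3c.png

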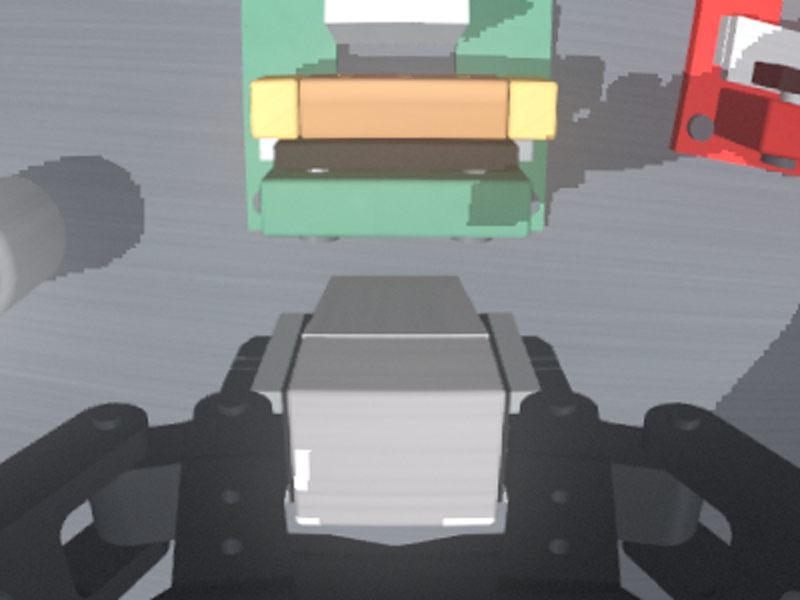

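The jig is well in view. In the crop the keeper's front edge is at row ~24 and the handle's far edge at row ~77, columns 250..556. The wedge's slope foot edge is at (330..458, 277) and its head edges are at rows 335, 390 and 525. I'll measure these to sub-pixel.

```bash
python3 - <<'E'
from h import *
p=np.load("p3.npy",allow_pickle=True).item()
g=cv2.cvtColor(p["frame"],cv2.COLOR_RGB2GRAY).astype(float); rr=p["frame"].astype(float)
def edge(c0,c1,r0,r1,img):   # crop coords; strongest row edge -> full px
    a=img[r0//2+120:r1//2+120, c0//2+120:c1//2+120].mean(1); d=np.abs(np.diff(a)); k=int(d.argmax())
    o=0
    if 0<k<len(d)-1:
        y0,y1,y2=d[k-1:k+2]; o=.5*(y0-y2)/(y0-2*y1+y2+1e-9)
    return ((c0+c1)/4+120-.5, r0//2+120+k+.5+o, d[k])
T=np.array([.455,-.1509]); a=np.radians(5.25); ex=np.array([np.cos(a),np.sin(a)]); ey=np.array([-ex[1],ex[0]])
J=np.array([.5095,-.147])
def show(n,e,z,tool=False):
    w=onz(p,[e[:2]],z)[0]; o=T if tool else J
    print(n,np.round(e,1),"world",w.round(4),"rel",np.round([(w-o)@ex*1e3,(w-o)@ey*1e3],2))
for c in(310,360,410,460): show("handle far",edge(c,c+40,66,92,rr[:,:,0]-rr[:,:,2]),.054)
for c in(310,360,410,460): show("handle near",edge(c,c+40,128,150,rr[:,:,0]-rr[:,:,2]),.054)
for c in(335,365,395,425): show("keeper top edge",edge(c,c+30,14,34,g),.058)
for c in(300,360,420,470): show("block near edge",edge(c,c+30,226,246,g),.008)
for c in(330,360,390,420): show("foot edge",edge(c,c+30,266,288,g),.202-.073,True)
for c in(310,360,410,460): show("head low edge",edge(c,c+30,326,344,g),.202-.073+.068,True)
for c in(310,360,410,460): show("head top edge",edge(c,c+30,380,400,g),.202-.073+.09,True)
# columns
def cedge(r0,r1,c0,c1,img):
    a=img[r0//2+120:r1//2+120, c0//2+120:c1//2+120].mean(0); k=int(np.abs(np.diff(a)).argmax())
    return (c0//2+120+k+.5,(r0+r1)/4+120-.5,0)
show("keeper L",cedge(2,18,310,340,g),.058);show("keeper R",cedge(2,18,455,485,g),.058)
show("plate L",cedge(20,60,230,260,g),.008);show("plate R",cedge(20,60,535,570,g),.008)
show("handle L",cedge(90,130,235,265,rr[:,:,0]-rr[:,:,2]),.054);show("handle R",cedge(90,130,540,575,rr[:,:,0]-rr[:,:,2]),.054)
show("foot L",cedge(281,290,310,345,g),.129,True);show("foot R",cedge(281,290,445,475,g),.129,True)
E
```

```text
handle far [284.5 156.5  46.8] world [ 0.5033 -0.1224] rel [-3.88 25.05]
handle far [309.5 156.5  28.3] world [ 0.5049 -0.1402] rel [-3.99  7.17]
handle far [334.5 159.4  29.9] world [ 0.5045 -0.1582] rel [ -6.   -10.67]
handle far [359.5 156.7  31.8] world [ 0.5082 -0.1758] rel [ -3.9  -28.59]
handle near [284.5 188.6  49.8] world [ 0.4801 -0.1242] rel [-27.19  25.35]
handle near [309.5 188.5  63.7] world [ 0.4818 -0.1423] rel [-27.19   7.22]
handle near [334.5 188.5  60.6] world [ 0.4835 -0.1603] rel [-27.16 -10.85]
handle near [359.5 188.8  37. ] world [ 0.4851 -0.1784] rel [-27.21 -29.04]
keeper top edge [294.5 130.8  54.7] world [ 0.5223 -0.1282] rel [14.51 17.53]
keeper top edge [309.5 130.6  74. ] world [ 0.5234 -0.1386] rel [14.58  7.06]
keeper top edge [324.5 130.6  78.5] world [ 0.5244 -0.149 ] rel [14.6  -3.39]
keeper top edge [339.5 131.1  44.1] world [ 0.525  -0.1595] rel [ 14.31 -13.86]
block near edge [277.  237.1  13.1] world [ 0.4294 -0.1172] rel [-77.03  36.96]
block near edge [307.  237.   10.1] world [ 0.432  -0.1435] rel [-76.9   10.59]
block near edge [337.  237
[... 905 characters left out ...]
4  27.2] world [ 0.4687 -0.1539] rel [13.39 -4.21]
head top edge [357.  314.9  23.1] world [ 0.4695 -0.1615] rel [ 13.47 -11.9 ]
keeper L [281.5 124.5   0. ] world [ 0.5261 -0.1187] rel [19.07 26.62]
keeper R [354.5 124.5   0. ] world [ 0.5308 -0.1695] rel [ 19.14 -24.34]
plate L [240.5 139.5   0. ] world [ 0.5118 -0.0801] rel [ 8.45 66.43]
plate R [395.5 139.5   0. ] world [ 0.524  -0.2102] rel [  8.63 -64.27]
handle L [244.5 174.5   0. ] world [ 0.4881 -0.0942] rel [-16.51  54.53]
handle R [397.5 174.5   0. ] world [ 0.4985 -0.2051] rel [-16.26 -56.85]
foot L [282.5 262.2   0. ] world [ 0.4513 -0.1317] rel [-1.91 19.46]
foot R [350.5 262.2   0. ] world [ 0.4548 -0.1688] rel [ -1.85 -17.82]
```

Emit:
{"op": "play_rows", "data": {"motion": [{"xyz": [0.025,0.002,0],"twist": [0,0,0],"grip": 1},{"xyz": [0.05,0.004,0],"twist": [0,0,0],"grip": 1},{"xyz": [0.064,0.0056,-0.015],"twist": [0,0,0],"grip": 1},{"xyz": [0.064,0.0056,-0.04],"twist": [0,0,0],"grip": 1},{"xyz": [0.064,0.0056,-0.062],"twist": [0,0,0],"grip": 1}]}}

```text
time: 8.2
position: [0.5177, -0.1458, 0.1384]
tool_rot: [-3.141, 0.002, 0.092]
force: [-0.3, -0.8, -2.7]
opening: 0.0337
grasp_force: 50.4
```

Emit:
{"op": "play_rows", "data": {"motion": [{"xyz": [0,0,0],"twist": [0,0,0],"grip": 1},{"xyz": [0,0,0],"twist": [0,0,0],"grip": 1},{"xyz": [0,0,0],"twist": [0,0,0],"grip": 1},{"xyz": [0,0,0],"twist": [0,0,0],"grip": 1},{"xyz": [0,0,0],"twist": [0,0,0],"grip": 1}]}}

```text
time: 8.82
position: [0.5186, -0.1465, 0.1407]
tool_rot: [3.142, -0.001, 0.091]
force: [-0.3, 0.5, -1.3]
opening: 0.0338
grasp_force: 50.2
```

```bash
python3 - <<'E'
from h import *
s=state(); print(s["time"],np.round(s["position"],4),np.round(s["tool_rot"],3),s["opening"],np.round(s["force"],2))
p=get_image("wrist"); p["fish"]=1; np.save("p4.npy",p,allow_pickle=True)
f=p["frame"]; print(np.round(p["origin"],4),np.round(p["attitude"],4))
g=cv2.resize(f[180:380,180:460],(840,600),interpolation=cv2.INTER_CUBIC); cv2.imwrite("pics/w4c.png",cv2.resize(g,(798,570))[:,:,::-1])
E
```

```text
8.825 [ 0.5186 -0.1465  0.1407] [ 3.142e+00 -1.000e-03  9.100e-02] 0.03375267794879663 [-0.31  0.48 -1.29]
[ 0.5857 -0.1402  0.2589] [-2.6690e-01 -2.0000e-04 -1.4804e+00]
```

View pics/w4c.png

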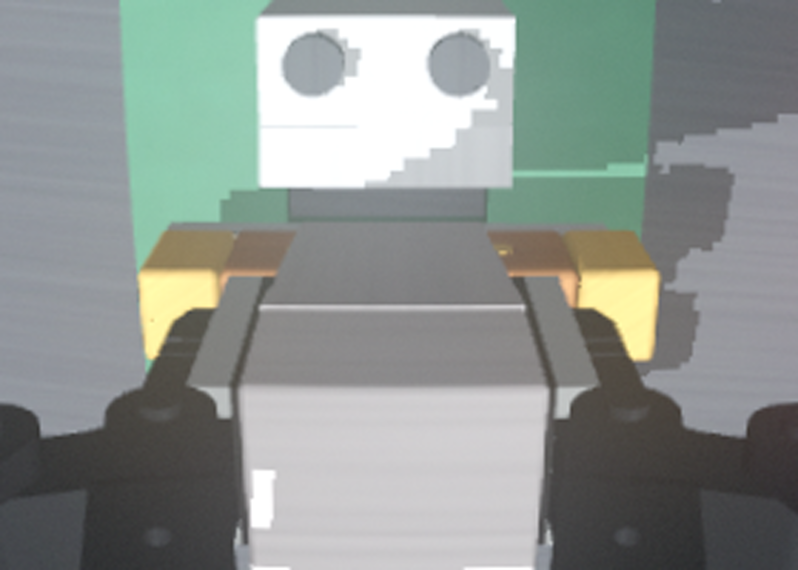

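```bash
python3 - <<'E'
from h import *
p=np.load("p4.npy",allow_pickle=True).item()
T=np.array([.5186,-.1465]); a=np.radians(5.25); ex=np.array([np.cos(a),np.sin(a)]); ey=np.array([-ex[1],ex[0]])
s=798/280
for n,(c,r),z in(("keeperL",(262,187),.058),("keeperR",(512,187),.058),("handleL",(200,269),.054),("handleR",(610,269),.054),("footL",(297,224),.0675),("footR",(490,224),.0675),("headlowL",(265,307),.1355),("headlowR",(522,307),.1355),("headtop",(395,386),.1575)):
    w=onz(p,[np.array((c,r))/s+180-.5+ (0.5/s)],z)[0]; print(n,np.round([(w-T)@ex*1e3,(w-T)@ey*1e3],2))
E
```

```text
keeperL [ 5.02 26.28]
keeperR [  4.96 -23.6 ]
handleL [-14.32  40.71]
handleR [-14.51 -45.59]
footL [ 0.54 18.55]
footR [  0.49 -18.46]
headlowL [13.05 16.45]
headlowR [ 13.01 -16.3 ]
headtop [13.46 -0.07]
```

The wedge foot is inside the gap mouth, with about 1.1 mm to the handle and 4.3 mm to the keeper at the top. Yaw is aligned, so lower it.

Emit:
{"op": "play_rows", "data": {"motion": [{"xyz": [0,0.001,-0.005],"twist": [0,0,0],"grip": 1},{"xyz": [0,0.001,-0.012],"twist": [0,0,0],"grip": 1},{"xyz": [0,0.001,-0.018],"twist": [0,0,0],"grip": 1},{"xyz": [0,0.001,-0.024],"twist": [0,0,0],"grip": 1},{"xyz": [0,0.001,-0.027],"twist": [0,0,0],"grip": 1}]}}

```text
time: 9.5
position: [0.5182, -0.1456, 0.1127]
tool_rot: [-3.141, 0.001, 0.091]
force: [-0.0, 0.3, -1.2]
opening: 0.0339
grasp_force: 50.2
```

Emit:
{"op": "play_rows", "data": {"motion": [{"xyz": [0,0,-0.001],"twist": [0,0,0],"grip": 1},{"xyz": [0,0,-0.002],"twist": [0,0,0],"grip": 1},{"xyz": [0,0,-0.003],"twist": [0,0,0],"grip": 1},{"xyz": [0,0,-0.003],"twist": [0,0,0],"grip": 1},{"xyz": [0,0,-0.003],"twist": [0,0,0],"grip": 1}]}}

```text
time: 10.12
position: [0.5184, -0.1456, 0.1104]
tool_rot: [3.142, -0.0, 0.091]
force: [0.2, 0.1, -2.1]
opening: 0.0335
grasp_force: 50.2
```

Emit:
{"op": "play_rows", "data": {"motion": [{"xyz": [0,0,-0.001],"twist": [0,0,0],"grip": 1},{"xyz": [0,0,-0.002],"twist": [0,0,0],"grip": 1},{"xyz": [0,0,-0.003],"twist": [0,0,0],"grip": 1},{"xyz": [0,0,-0.004],"twist": [0,0,0],"grip": 1},{"xyz": [0,0,-0.004],"twist": [0,0,0],"grip": 1}]}}

```text
time: 10.75
position: [0.5181, -0.1456, 0.1061]
tool_rot: [-3.141, 0.001, 0.091]
force: [-1.1, -0.1, -2.4]
opening: 0.0336
grasp_force: 50.2
```

Emit:
{"op": "play_rows", "data": {"motion": [{"xyz": [0,0,-0.001],"twist": [0,0,0],"grip": 1},{"xyz": [0,0,-0.0015],"twist": [0,0,0],"grip": 1},{"xyz": [0,0,-0.002],"twist": [0,0,0],"grip": 1},{"xyz": [0,0,-0.002],"twist": [0,0,0],"grip": 1},{"xyz": [0,0,-0.002],"twist": [0,0,0],"grip": 1}]}}

```text
time: 11.38
position: [0.5179, -0.1456, 0.1042]
tool_rot: [-3.141, 0.001, 0.091]
force: [-2.5, -0.5, -1.2]
opening: 0.0333
grasp_force: 50.3
```

Emit:
{"op": "play_rows", "data": {"motion": [{"xyz": [-0.0003,0,0],"twist": [0,0,0],"grip": 1},{"xyz": [-0.0005,0,-0.001],"twist": [0,0,0],"grip": 1},{"xyz": [-0.0007,0,-0.002],"twist": [0,0,0],"grip": 1},{"xyz": [-0.0009,0,-0.003],"twist": [0,0,0],"grip": 1},{"xyz": [-0.0009,0,-0.003],"twist": [0,0,0],"grip": 1}]}}

```text
time: 12.0
position: [0.5173, -0.1456, 0.1012]
tool_rot: [-3.142, 0.0, 0.091]
force: [-3.3, -0.1, -1.2]
opening: 0.0332
grasp_force: 50.4
```

Emit:
{"op": "play_rows", "data": {"motion": [{"xyz": [-0.0002,0,-0.001],"twist": [0,0,0],"grip": 1},{"xyz": [-0.0004,0,-0.002],"twist": [0,0,0],"grip": 1},{"xyz": [-0.0006,0,-0.003],"twist": [0,0,0],"grip": 1},{"xyz": [-0.0006,0,-0.003],"twist": [0,0,0],"grip": 1},{"xyz": [-0.0006,0,-0.003],"twist": [0,0,0],"grip": 1}]}}

```text
time: 12.62
position: [0.5168, -0.1457, 0.0983]
tool_rot: [3.142, 0.0, 0.091]
force: [-4.7, -0.8, 2.1]
opening: 0.0336
grasp_force: 50.7
```

Emit:
{"op": "play_rows", "data": {"motion": [{"xyz": [-0.0004,0,0],"twist": [0,0,0],"grip": 1},{"xyz": [-0.0008,0,-0.0005],"twist": [0,0,0],"grip": 1},{"xyz": [-0.001,0,-0.001],"twist": [0,0,0],"grip": 1},{"xyz": [-0.001,0,-0.001],"twist": [0,0,0],"grip": 1},{"xyz": [-0.001,0,-0.001],"twist": [0,0,0],"grip": 1}]}}

```text
time: 13.25
position: [0.5165, -0.1456, 0.0974]
tool_rot: [3.141, -0.001, 0.091]
force: [-1.7, -0.9, 0.2]
opening: 0.0335
grasp_force: 50.7
```

```bash
python3 - <<'E'
from h import *
s=state(); print(s["time"],np.round(s["position"],4),s["opening"],np.round(s["force"],2),np.round(s["ft_torque"],3))
p=get_image("wrist"); p["fish"]=1; np.save("p5.npy",p,allow_pickle=True)
cv2.imwrite("w5.png",cv2.resize(p["frame"][180:480,120:520],(800,600))[:,:,::-1])
p=get_image("side"); u=proj(p,[[.51,-.147,.06]])[0].astype(int)
f=p["frame"][u[1]-45:u[1]+45,u[0]-60:u[0]+60]; cv2.imwrite("s5.png",cv2.resize(f,(800,600),interpolation=cv2.INTER_CUBIC)[:,:,::-1])
E
```

```text
13.25 [ 0.5165 -0.1456  0.0974] 0.0334773612475098 [-1.72 -0.86  0.23] [-0.112  0.277  0.041]
```

Emit:
{"op": "play_rows", "data": {"motion": [{"xyz": [-0.0002,0,-0.0005],"twist": [0,0,0],"grip": 1},{"xyz": [-0.0004,0,-0.001],"twist": [0,0,0],"grip": 1},{"xyz": [-0.0005,0,-0.0015],"twist": [0,0,0],"grip": 1},{"xyz": [-0.0006,0,-0.002],"twist": [0,0,0],"grip": 1},{"xyz": [-0.0006,0,-0.002],"twist": [0,0,0],"grip": 1}]}}

```text
time: 13.98
position: [0.5158, -0.1455, 0.0953]
tool_rot: [3.141, -0.001, 0.091]
force: [0.1, 0.8, -1.9]
opening: 0.0337
grasp_force: 50.6
```

Emit:
{"op": "play_rows", "data": {"motion": [{"xyz": [-0.0001,0,-0.001],"twist": [0,0,0],"grip": 1},{"xyz": [-0.0002,0,-0.002],"twist": [0,0,0],"grip": 1},{"xyz": [-0.0003,0,-0.003],"twist": [0,0,0],"grip": 1},{"xyz": [-0.0003,0,-0.003],"twist": [0,0,0],"grip": 1},{"xyz": [-0.0003,0,-0.003],"twist": [0,0,0],"grip": 1}]}}

```text
time: 14.6
position: [0.5153, -0.1456, 0.0922]
tool_rot: [3.141, -0.0, 0.091]
force: [2.6, -0.3, -3.2]
opening: 0.0334
grasp_force: 50.3
```

Emit:
{"op": "play_rows", "data": {"motion": [{"xyz": [0.0003,0,-0.0005],"twist": [0,0,0],"grip": 1},{"xyz": [0.0004,0,-0.001],"twist": [0,0,0],"grip": 1},{"xyz": [0.0004,0,-0.002],"twist": [0,0,0],"grip": 1},{"xyz": [0.0004,0,-0.002],"twist": [0,0,0],"grip": 1},{"xyz": [0.0004,0,-0.002],"twist": [0,0,0],"grip": 1}]}}

```text
time: 15.22
position: [0.5153, -0.1457, 0.0905]
tool_rot: [-3.141, 0.0, 0.091]
force: [0.2, 0.1, 3.8]
opening: 0.0335
grasp_force: 50.9
```

Emit:
{"op": "play_rows", "data": {"motion": [{"xyz": [0,0,0],"twist": [0,0,0],"grip": 0.2},{"xyz": [0,0,0],"twist": [0,0,0],"grip": -0.2},{"xyz": [0,0,0],"twist": [0,0,0],"grip": -0.3},{"xyz": [0,0,0.002],"twist": [0,0,0],"grip": -0.4},{"xyz": [0,0,0.02],"twist": [0,0,0],"grip": -0.4}]}}

```text
time: 15.85
position: [0.5146, -0.1453, 0.1098]
tool_rot: [-3.141, 0.002, 0.091]
force: [-0.1, -0.5, 1.0]
opening: 0.0597
grasp_force: 0.0
```

Emit:
{"op": "play_rows", "data": {"motion": [{"xyz": [0,0,0.02],"twist": [0,0,0],"grip": -0.4},{"xyz": [0,0,0.04],"twist": [0,0,0],"grip": 0.3},{"xyz": [0,0,0.04],"twist": [0,0,0],"grip": 1},{"xyz": [0,0,0.04],"twist": [0,0,0],"grip": 1},{"xyz": [0,0,0.04],"twist": [0,0,0],"grip": 1}]}}

```text
time: 16.48
position: [0.5148, -0.1453, 0.1495]
tool_rot: [-3.141, 0.002, 0.091]
force: [0.6, 0.4, -0.6]
opening: 0.0001
grasp_force: 0.0
```

```bash
python3 - <<'E'
from h import *
s=state(); print(s["time"],np.round(s["position"],4),s["opening"],np.round(s["force"],2),np.round(s["tool_rot"],3))
p=get_image("wrist"); p["fish"]=1; np.save("p6.npy",p,allow_pickle=True)
a=cv2.resize(p["frame"][180:380,180:460],(560,400))
p=get_image("side"); u=proj(p,[[.51,-.147,.06]])[0].astype(int)
f=cv2.resize(p["frame"][u[1]-40:u[1]+40,u[0]-24:u[0]+24],(240,400),interpolation=cv2.INTER_CUBIC)
cv2.imwrite("pics/w6.png",np.hstack([a,f])[:,:,::-1])
E
```

```text
16.475 [ 0.5148 -0.1453  0.1495] 0.00013628876839839247 [ 0.57  0.39 -0.56] [-3.141e+00  2.000e-03  9.100e-02]
```

View pics/w6.png

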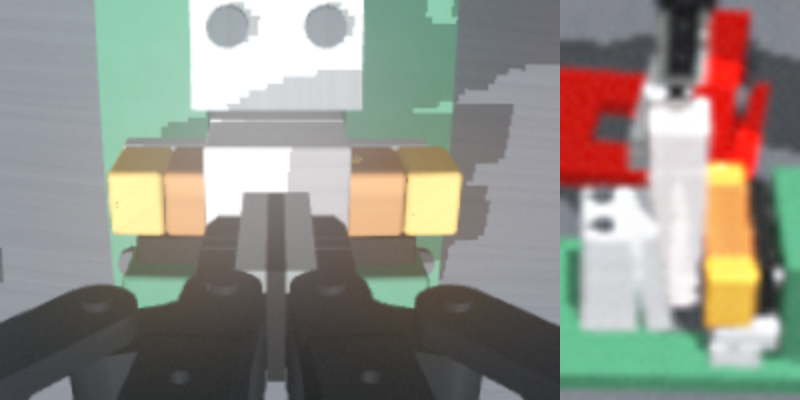

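The wedge stands upright and square in the gap with its slope to the keeper, and its head is about (278,185) in the wrist view. The closed fingertips are over the head. Press gently.

Emit:
{"op": "play_rows", "data": {"motion": [{"xyz": [-0.0005,0,-0.008],"twist": [0,0,0],"grip": 1},{"xyz": [-0.0005,0,-0.014],"twist": [0,0,0],"grip": 1},{"xyz": [-0.0005,0,-0.016],"twist": [0,0,0],"grip": 1},{"xyz": [-0.0005,0,-0.0165],"twist": [0,0,0],"grip": 1},{"xyz": [-0.0005,0,-0.017],"twist": [0,0,0],"grip": 1}]}}

```text
time: 17.2
position: [0.515, -0.1457, 0.1334]
tool_rot: [3.141, -0.0, 0.091]
force: [0.1, -0.2, 0.3]
opening: 0.0
grasp_force: 0.0
```

Emit:
{"op": "play_rows", "data": {"motion": [{"xyz": [0,0,-0.0004],"twist": [0,0,0],"grip": 1},{"xyz": [0,0,-0.0008],"twist": [0,0,0],"grip": 1},{"xyz": [0,0,-0.0012],"twist": [0,0,0],"grip": 1},{"xyz": [0,0,-0.0016],"twist": [0,0,0],"grip": 1},{"xyz": [0,0,-0.002],"twist": [0,0,0],"grip": 1}]}}

```text
time: 17.82
position: [0.515, -0.1458, 0.1319]
tool_rot: [-3.141, -0.001, 0.091]
force: [-1.3, 0.5, 6.6]
opening: 0.0
grasp_force: 3.2
```

Contact at 6.6 N. Continue slowly.

Emit:
{"op": "play_rows", "data": {"motion": [{"xyz": [0,0,-0.0004],"twist": [0,0,0],"grip": 1},{"xyz": [-0.0001,0,-0.0008],"twist": [0,0,0],"grip": 1},{"xyz": [-0.0002,0,-0.0012],"twist": [0,0,0],"grip": 1},{"xyz": [-0.0003,0,-0.0016],"twist": [0,0,0],"grip": 1},{"xyz": [-0.0003,0,-0.002],"twist": [0,0,0],"grip": 1}]}}

```text
time: 18.45
position: [0.5146, -0.1459, 0.13]
tool_rot: [-3.141, -0.001, 0.09]
force: [-1.0, -0.9, 7.1]
opening: -0.0003
grasp_force: 3.3
```

Emit:
{"op": "play_rows", "data": {"motion": [{"xyz": [0,0,-0.0004],"twist": [0,0,0],"grip": 1},{"xyz": [-0.0001,0,-0.0008],"twist": [0,0,0],"grip": 1},{"xyz": [-0.0002,0,-0.0012],"twist": [0,0,0],"grip": 1},{"xyz": [-0.0003,0,-0.0016],"twist": [0,0,0],"grip": 1},{"xyz": [-0.0003,0,-0.002],"twist": [0,0,0],"grip": 1}]}}

```text
time: 19.08
position: [0.5143, -0.146, 0.128]
tool_rot: [-3.142, -0.001, 0.09]
force: [-1.1, 0.5, 6.7]
opening: -0.0002
grasp_force: 3.4
```

Emit:
{"op": "play_rows", "data": {"motion": [{"xyz": [0,0,-0.0003],"twist": [0,0,0],"grip": 1},{"xyz": [-0.0001,0,-0.0006],"twist": [0,0,0],"grip": 1},{"xyz": [-0.0002,0,-0.0009],"twist": [0,0,0],"grip": 1},{"xyz": [-0.0003,0,-0.0012],"twist": [0,0,0],"grip": 1},{"xyz": [-0.0003,0,-0.0015],"twist": [0,0,0],"grip": 1}]}}

```text
time: 19.7
position: [0.514, -0.1461, 0.1265]
tool_rot: [3.142, -0.001, 0.09]
force: [-1.6, -0.1, 7.9]
opening: -0.0001
grasp_force: 4.4
```

Emit:
{"op": "play_rows", "data": {"motion": [{"xyz": [0,0,-0.0003],"twist": [0,0,0],"grip": 1},{"xyz": [-0.0001,0,-0.0006],"twist": [0,0,0],"grip": 1},{"xyz": [-0.0002,0,-0.0009],"twist": [0,0,0],"grip": 1},{"xyz": [-0.0002,0,-0.0012],"twist": [0,0,0],"grip": 1},{"xyz": [-0.0002,0,-0.0014],"twist": [0,0,0],"grip": 1}]}}

```text
time: 20.32
position: [0.514, -0.1462, 0.1263]
tool_rot: [-3.141, -0.002, 0.09]
force: [-3.4, 2.0, 19.7]
opening: 0.0003
grasp_force: 9.5
```

Stop reached at about 20 N. Back off, then repeat gentle presses.

Emit:
{"op": "play_rows", "data": {"motion": [{"xyz": [0,0,0.002],"twist": [0,0,0],"grip": 1},{"xyz": [0,0,0.003],"twist": [0,0,0],"grip": 1},{"xyz": [0,0,0.003],"twist": [0,0,0],"grip": 1},{"xyz": [0,0,0.002],"twist": [0,0,0],"grip": 1},{"xyz": [0,0,0.0012],"twist": [0,0,0],"grip": 1}]}}

```text
time: 20.95
position: [0.5138, -0.1456, 0.1263]
tool_rot: [-3.14, -0.0, 0.091]
force: [-3.8, 2.0, 14.8]
opening: -0.0
grasp_force: 8.0
```

Emit:
{"op": "play_rows", "data": {"motion": [{"xyz": [0,0,-0.0004],"twist": [0,0,0],"grip": 1},{"xyz": [0,0,-0.0007],"twist": [0,0,0],"grip": 1},{"xyz": [0,0,-0.001],"twist": [0,0,0],"grip": 1},{"xyz": [0,0,-0.0012],"twist": [0,0,0],"grip": 1},{"xyz": [0,0,-0.0012],"twist": [0,0,0],"grip": 1}]}}

```text
time: 21.58
position: [0.5138, -0.1456, 0.1263]
tool_rot: [-3.139, -0.001, 0.09]
force: [-3.3, 1.8, 21.0]
opening: 0.0001
grasp_force: 10.0
```

Emit:
{"op": "play_rows", "data": {"motion": [{"xyz": [0.0003,0,0.003],"twist": [0,0,0],"grip": 1},{"xyz": [0.0004,0,0.006],"twist": [0,0,0],"grip": 1},{"xyz": [0.0004,0,0.006],"twist": [0,0,0],"grip": 1},{"xyz": [0.0004,0,0.004],"twist": [0,0,0],"grip": 1},{"xyz": [0.0004,0,0.003],"twist": [0,0,0],"grip": 1}]}}

```text
time: 22.2
position: [0.514, -0.1455, 0.127]
tool_rot: [-3.142, 0.001, 0.091]
force: [-0.1, -0.3, 0.2]
opening: -0.0004
grasp_force: 0.0
```

Emit:
{"op": "play_rows", "data": {"motion": [{"xyz": [0,0,-0.001],"twist": [0,0,0],"grip": 1},{"xyz": [0,0,-0.0018],"twist": [0,0,0],"grip": 1},{"xyz": [0,0,-0.0024],"twist": [0,0,0],"grip": 1},{"xyz": [0,0,-0.0028],"twist": [0,0,0],"grip": 1},{"xyz": [0,0,-0.003],"twist": [0,0,0],"grip": 1}]}}

```text
time: 22.82
position: [0.5141, -0.1456, 0.1263]
tool_rot: [-3.139, -0.001, 0.09]
force: [-4.6, 2.0, 19.3]
opening: -0.0001
grasp_force: 10.1
```

Emit:
{"op": "play_rows", "data": {"motion": [{"xyz": [0.0003,0,0.003],"twist": [0,0,0],"grip": 1},{"xyz": [0.0004,0,0.005],"twist": [0,0,0],"grip": 1},{"xyz": [0.0004,0,0.005],"twist": [0,0,0],"grip": 1},{"xyz": [0.0004,0,0.004],"twist": [0,0,0],"grip": 1},{"xyz": [0.0004,0,0.003],"twist": [0,0,0],"grip": 1}]}}

```text
time: 23.45
position: [0.5145, -0.1455, 0.1271]
tool_rot: [-3.142, 0.0, 0.091]
force: [-0.6, -0.4, -0.1]
opening: -0.0001
grasp_force: 0.0
```

Emit:
{"op": "play_rows", "data": {"motion": [{"xyz": [0,0,-0.001],"twist": [0,0,0],"grip": 1},{"xyz": [0,0,-0.0018],"twist": [0,0,0],"grip": 1},{"xyz": [0,0,-0.0026],"twist": [0,0,0],"grip": 1},{"xyz": [0,0,-0.0031],"twist": [0,0,0],"grip": 1},{"xyz": [0,0,-0.0033],"twist": [0,0,0],"grip": 1}]}}

```text
time: 24.08
position: [0.5145, -0.1457, 0.1262]
tool_rot: [-3.139, -0.001, 0.09]
force: [-3.7, 3.1, 21.9]
opening: 0.0005
grasp_force: 11.2
```

Emit:
{"op": "play_rows", "data": {"motion": [{"xyz": [0,0,0.003],"twist": [0,0,0],"grip": 1},{"xyz": [0,0,0.004],"twist": [0,0,0],"grip": 1},{"xyz": [0,0,0.0025],"twist": [0,0,0],"grip": 1},{"xyz": [0,0,0.001],"twist": [0,0,0],"grip": 1},{"xyz": [0,0,0],"twist": [0,0,0],"grip": 1}]}}

```text
time: 24.7
position: [0.5147, -0.1457, 0.1261]
tool_rot: [-3.139, -0.001, 0.09]
force: [-5.5, 3.4, 29.4]
opening: -0.0003
grasp_force: 14.7
```

That press settled higher than I meant (29 N on the head), so no more presses. Retreat and check.

Emit:
{"op": "play_rows", "data": {"motion": [{"xyz": [0,0,0.005],"twist": [0,0,0],"grip": 1},{"xyz": [0,0,0.02],"twist": [0,0,0],"grip": 1},{"xyz": [0,0,0.05],"twist": [0,0,0],"grip": 1},{"xyz": [0,0,0.08],"twist": [0,0,0],"grip": 1},{"xyz": [0,0,0.1],"twist": [0,0,0],"grip": 1}]}}

```text
time: 25.32
position: [0.5149, -0.1458, 0.2257]
tool_rot: [3.141, -0.001, 0.091]
force: [0.3, -0.4, -0.8]
opening: 0.0002
grasp_force: 0.0
```

```bash
python3 - <<'E'
from h import *
s=state(); print(s["time"],np.round(s["position"],4),np.round(s["force"],2))
p=get_image("wrist"); a=cv2.resize(p["frame"][180:380,180:460],(560,400))
p=get_image("side"); u=proj(p,[[.51,-.147,.06]])[0].astype(int)
f=cv2.resize(p["frame"][u[1]-40:u[1]+40,u[0]-24:u[0]+24],(240,400),interpolation=cv2.INTER_CUBIC)
cv2.imwrite("pics/w7.png",np.hstack([a,f])[:,:,::-1])
E
```

```text
25.325 [ 0.5149 -0.1458  0.2257] [ 0.26 -0.39 -0.78]
```

View pics/w7.png

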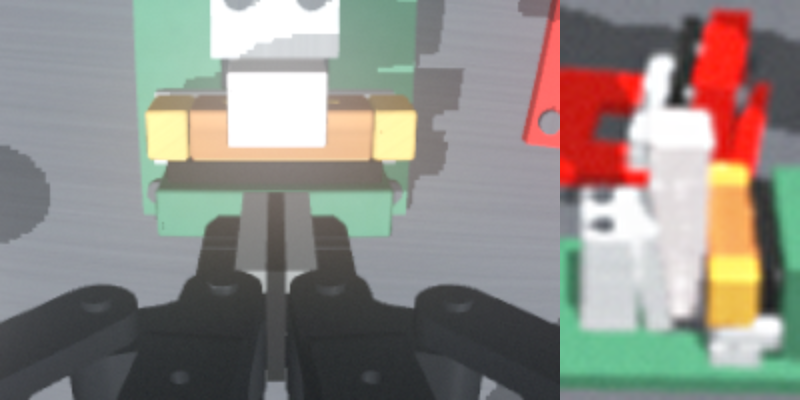

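The wedge stands upright and square in the gap (head at about (277,110)). The handle looks intact against the jaw, and the robot is clear.

```bash
python3 -c "
from bench import *
print(job_done())"
```

```text
the job is handed in; nothing more can be done
None
```

The wedge is in the green jig's gap with its slope to the keeper and stopped sinking under repeated presses; the handle looks uncracked, but the last press reached about 29 N against the 25 N advised, and I did not measure its hold on the handle before handing in at about 25 s.

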